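# Build a hinge in the dial's empty nest and index it one click

### The arm

A 7-joint arm with a two-finger parallel gripper is mounted at the origin on the work surface. World frame = base frame: x ahead of the robot, y to its left, z up, the work surface at z = 0. Lengths are in m, angles in degrees, forces in N, time in s.
With the tool pointing down it reaches from about 0.425 to 0.875 m from the base axis. Payload 9.9 kg.
Tool frame: the origin (TCP) lies midway between the tips of the shut fingers; the grasp point (between the pads) lies 19 mm behind it; z points along the fingers, y is the line along which they close (so a half turn about z gives the same grasp; the last joint's range is limited). The gripper opens to 85 mm and grips with 20 to 120 N. Pads are 22 mm wide; open, the fingers measure 114 mm over their backs; the gripper's body (76 mm by 85 mm) begins 54 mm behind the grasp point. The pads swing forward as they close: fully open they stand 13 mm farther back than shut.
Start: joints at [-81.864, 32.985, 1.427, 82.34, -0.859, 64.687, -3.237], TCP at [0.151, 0.658, 0.231] pointing down, gripper open.
Joint ranges: [-157.87, 157.87], [-19.46, 123.44], [-87.15, 90], [11.01, 140.99], [-62.26, 242.26], [9.8, 113.94], [-161.44, 161.44]. Speed limits (degrees/s): [127.2, 127.2, 172.46, 172.46, 180, 180, 180].

### API

Orientations are given as [roll, pitch, yaw] about the fixed x, y, z axes, in that order (R = Rz(yaw) Ry(pitch) Rx(roll)).
In Python, from workcell import status, vision, manip gives the robot as it stands. The module is installed in compiled form; this text tells all that it offers.
- The arm moves only by the shell command python3 -m creep 'ROWS' [OPENING] [FORCE]. ROWS is JSON, a list of rows, each a list of 4 numbers: the shift along the tool's x, y, z in mm, then the turn about the tool's z in rad. A call has 1 to 12 rows; each row is the pose to reach, as a shift and turn from the pose commanded when the call began, along the tool's axes at that moment; what a row does not reach only later rows make up. A row lasts 1/12 s, in which the tool goes at most 41.7 mm and 7.16 degrees, less where a joint would pass 70% of its speed; a pose out of reach is approached as far as the arm can. A call with a gripper value outside its range is refused whole. OPENING is the finger opening in mm, from 0 to 85.4, set as the call begins (- or left out, the last holds). The fingers move at their own pace and stop on an object; FORCE is the grip in N (left out, the last holds). Time passes only in rows, so rows that repeat a pose let the fingers close. It gives the time, the measured TCP pose, the force, the opening and the grip force at its end, in the units of the state.
- status.state(): the state, without advancing time (a new reading comes with each control period).
- vision.capture(name): name is "side" or "top"; returns a dict with "pixels" (480x640x3 uint8, blue, green, red), "depth" (480x640 float32, m along the optical axis (not along the pixel's ray), 0 where there is no reading), "fx", "fy", "cx", "cy" (pixels), "k1" (the pictures are not rectified: a ray, as slopes to the right and down, at radius r is drawn at 1 + k1 r^2 times it, then the intrinsics apply), "xyz" and "attitude" of the camera in the world. Camera axes: x right, y up, looking along -z (the intrinsics and any distortion apply to the point x, -y, -z); pixel columns grow to the right and rows downward; lengths in m; the calibration is good to about 2 mm. A picture is of the moment at which its call begins.
- manip.close_job(): hands the job in; it is judged then, once.
The state is a dict: "time_s": time; "joint_positions": joint angles; "joint_velocities": joint speeds; "joint_efforts": joint torques, N m; "eef_pos": TCP position; "tcp_rot": TCP orientation; "contact_force": force on the tool from outside, world axes, zero at the start; "moment": the same for the moment, N m; "gripper_width": finger opening in m; "finger_force": force on a finger pad.
Only numpy, scipy, OpenCV 4.12 (cv2) and the standard library are available. Lean on these libraries where they do the work, as an engineer would, in place of code of your own. Each camera call takes 0.05 s, during which the arm holds its last target. There are 200 camera calls.

### The job

Build one hinge in the empty nest of the dial that faces you: stand the leaf with the low knuckle in it, then the leaf with the high knuckle opposite, and drop the long headed pin down through both knuckles until its head sits on them, just like the finished hinges in the other nests. Then turn the dial by its crossbar one click clockwise, seen from above, so that it rests in the click and the new hinge moves on towards the spindle. Leave the plain plate in the tray and the bolt in the rack where they are.

Things in the scene. Friction and masses are not known exactly. Their poses are not given: they have to be found in the camera images.
- carousel: Steel base of the hand-turned dial; origin on the bench under the dial's axis. Dial: aluminium disc 348 mm across, top 75 mm above the bench; five nests: two empty (one faces the robot; one at the side, not used), three with finished hinges fixed in them, 185 mm above the bench. A spindle on a post beyond the rim, 292 mm tall, hangs over the nest two clicks clockwise of the loading place: do not hit it.
- dial (a joint): Angle of the dial: 0 at the start, grows as it turns clockwise seen from above. One click is 72 degrees (1.257 rad). A spring ball holds it at each click: breaking it out takes about 0.55 N m, and its bearing drags (0.5 N m at 1 rad/s); within about 5 degrees of a click the ball pulls it in; between clicks it stays where it is left.
- nest (a point): Empty nest facing the robot (turns with the dial): point on its slot floor where the pin axis belongs, 130 mm from the dial's axis, 85 mm above the bench. y runs along its slots, -x outward. Two slots, towards +y and -y, 14.5 mm wide, 30 mm deep, top 6 mm flared by 4.5 mm, from 19 mm to an end stop 68 mm from this point; the middle is open for the knuckles. Either leaf may stand in either slot.
- hub_grip (a point): Middle of the dial's crossbar handle, on the dial's axis, 165 mm above the bench. The bar is black, level, 20 mm square, 130 mm long, on an 18 mm post; it turns with the dial and lies along this point's y axis turned 36 degrees counter-clockwise (from above). It can be twisted at its middle or swung by its end.
- leaf_low_centre (a point): Plate centre of the hinge leaf whose knuckle (round eye) is its lower half: steel, 0.3 kg, standing on edge in a black tray. Plate 48 mm long (x), 12 mm thick (y), 80 mm tall (z, up); this point is 40 mm above its underside. The pin axis is upright, 42 mm from this point along -x; knuckle 32 mm across, 39 mm tall, bore 16.5 mm.
- leaf_high_centre (a point): Plate centre of the leaf whose knuckle is its upper half (41 to 80 mm above its underside); otherwise the size, axes and pin axis offset of the other leaf. It stands in the tray with its knuckle at the opposite end.
- leaf_low_bore (a point): Middle of the low leaf's bore: on its pin axis, 19.5 mm above the leaf's underside. Axes as the leaf's.
- leaf_high_bore (a point): Middle of the high leaf's bore: on its pin axis, 60.5 mm above the leaf's underside. Axes as the leaf's.
- tray: Black tray, 225 x 104 mm; origin under its centre. Three recesses side by side 75 mm apart hold the two leaves and a plain plate; recess floors 10 mm, walls 32 mm above the bench.
- pin_head (a point): Centre of the head of the hinge pin: round knurled head 24 mm across, 20 mm tall, on a steel shank 14 mm thick; 0.12 kg; z runs up the pin. It hangs by its head in a hole of a dark steel rack (170 x 70 mm, top 85 mm above the bench). The head's underside is 10 mm below this point, the shank's tip 86 mm below it.
- pin_tip (a point): Tip of the pin's shank, 76 mm below the head's underside; its last 14 mm taper down to 6 mm across. Fully home it stands about 4 mm above the nest's slot floor.
- plain_plate: Bystander in the third recess of the tray: a plain steel plate 80 x 12 x 60 mm tall without a knuckle; origin under its centre.
- bolt: Bystander in the other hole of the pin rack, 80 mm from the pin: a short bolt with a wide, flat hexagon head (37 mm across corners, 10 mm thick); origin at its foot.
Not all that is in view belongs to the job. Leave any blue look-alike of the part that bears leaf_low_centre alone.

How it is judged (in metres and radians):
On the way, in this order (a step that is already met when the one before it is completed fails the run):
1. the low-knuckle leaf stands down in the nest facing the robot, let go (horizontal distance between leaf_low_bore and nest below 0.006 m and z of leaf_low_centre in the frame of nest between 0.036 and 0.044 m and angle between the x axis of leaf_low_centre and the y axis of nest, either way round below 0.15 rad and angle between leaf_low_centre's own z axis and vertical below 0.12 rad and contact force between leaf_low and the fingers below 0.5 N and value of joint dial between -0.12 and 0.12 rad), for 0.2 s.
2. the high-knuckle leaf stands opposite, its knuckle over the first, let go (horizontal distance between each of leaf_low_bore, leaf_high_bore and nest below 0.006 m and z of leaf_low_centre in the frame of nest between 0.036 and 0.044 m and angle between the x axis of each of leaf_low_centre, leaf_high_centre and the y axis of nest, either way round below 0.15 rad and angle between each of leaf_low_centre, leaf_high_centre's own z axis and vertical below 0.12 rad and z of leaf_high_centre in the frame of nest between 0.036 and 0.044 m and contact force between leaf_high and the fingers below 0.5 N and value of joint dial between -0.12 and 0.12 rad), for 0.2 s.
3. the pin is down through both knuckles, let go, with the dial not yet turned (horizontal distance between each of leaf_low_bore, leaf_high_bore, pin_tip and nest below 0.006 m and z of leaf_low_centre in the frame of nest between 0.036 and 0.044 m and angle between the x axis of each of leaf_low_centre, leaf_high_centre and the y axis of nest, either way round below 0.15 rad and angle between each of leaf_low_centre, leaf_high_centre, pin_tip's own z axis and vertical below 0.12 rad and z of leaf_high_centre in the frame of nest between 0.036 and 0.044 m and z of pin_tip in the frame of nest below 0.009 m and contact force between pin and the fingers below 0.5 N and value of joint dial between -0.12 and 0.12 rad), for 0.2 s.
4. the dial rests one click on, clockwise, with the hinge in its nest (horizontal distance between each of leaf_low_bore, leaf_high_bore, pin_tip and nest below 0.006 m and z of leaf_low_centre in the frame of nest between 0.036 and 0.044 m and angle between the x axis of each of leaf_low_centre, leaf_high_centre and the y axis of nest, either way round below 0.15 rad and angle between each of leaf_low_centre, leaf_high_centre, pin_tip's own z axis and vertical below 0.12 rad and z of leaf_high_centre in the frame of nest between 0.036 and 0.044 m and z of pin_tip in the frame of nest below 0.009 m and value of joint dial between 1.20664 and 1.30664 rad), for 0.2 s.
At the end, for the whole second after the job is handed in: Dial at rest one click on (1.257 rad, within 0.05). In the loaded nest both leaves stand on the slot floor (within 4 mm), upright (0.12 rad), along the slots (0.15 rad), bores within 6 mm of the nest's axis; the pin is through both, upright, its tip within 9 mm of the floor (all of step 4 and velocity of joint dial between -0.05 and 0.05 rad/s and linear speed of pin below 0.02 m/s); the robot touches nothing.
It fails at once if the dial is turned backwards or well past one click (value of joint dial below -0.3 rad or value of joint dial above 1.60664 rad).
It fails at once if the plain plate or the bolt is moved more than 30 mm (distance of any of plain_plate, bolt from where it was at the start of the episode above 0.03 m).
It also fails if it takes over 72 s, if anything falls off the work surface, if the arm or the gripper's body presses on something with over 40 N, if the wrist force passes 120 N, or if a joint passes its speed limit or range.

## Working session

There is one attempt and no reset: what is moved stays moved. The work goes in short steps, Python scripts to look and compute and a shell command to move; the robot and the scene stay as the last step left them, time stands still between calls to the robot, and variables do not carry over. Pictures are saved under pics/ and viewed, at most 12 in all, crops included, and the job is handed in when it is done.

```bash
mkdir -p pics
cat > h.py <<'E'
import numpy as np, cv2
from scipy.spatial.transform import Rotation as Ro
from workcell import status, vision, manip
def cap(name):
    c=vision.capture(name); return c
def rot(c):
    a=np.array(c["attitude"],float)
    return a if a.shape==(3,3) else Ro.from_euler('xyz',a,degrees=True).as_matrix()
def slopes(c,uv):
    uv=np.atleast_2d(np.array(uv,float))
    d=np.stack([(uv[:,0]-c["cx"])/c["fx"],(uv[:,1]-c["cy"])/c["fy"]],1); s=d.copy()
    for _ in range(20): s=d/(1+c["k1"]*(s**2).sum(1,keepdims=True))
    return s
def rays(c,uv):
    s=slopes(c,uv); return np.c_[s[:,0],-s[:,1],-np.ones(len(s))]@rot(c).T
def onz(c,uv,z):
    r=rays(c,uv); o=np.array(c["xyz"]); return o+r*((z-o[2])/r[:,2:3])
def cloud(c):
    v,u=np.mgrid[0:480,0:640]; r=rays(c,np.c_[u.ravel(),v.ravel()])
    P=np.array(c["xyz"])+r*c["depth"].ravel()[:,None].astype(float)
    P[c["depth"].ravel()==0]=np.nan
    return P.reshape(480,640,3)
def proj(c,P):
    q=(np.atleast_2d(P)-np.array(c["xyz"]))@rot(c); s=np.c_[q[:,0]/-q[:,2],-q[:,1]/-q[:,2]]
    s=s*(1+c["k1"]*(s**2).sum(1,keepdims=True)); return s*[c["fx"],c["fy"]]+[c["cx"],c["cy"]]
E
python3 - <<'E'
from h import *
for n in("side","top"):
    c=cap(n); cv2.imwrite(f"pics/{n}0.png",c["pixels"]); np.save(f"{n}0.npy",c,allow_pickle=True)
    print(n,{k:c[k] for k in c if k not in("pixels","depth")}, (c["depth"]>0).mean())
print(status.state())
E
```

```text
side {'fx': 477.47736428419023, 'fy': 477.47736428419023, 'cx': 322.3836460684949, 'cy': 244.96217589480804, 'k1': -0.03430031690601624, 'xyz': array([ 0.44053258, -0.82804045,  0.61807931]), 'attitude': array([61.89801181, -0.13639765, -6.30647307])} 0.9960319010416666
top {'fx': 515.3503919790784, 'fy': 515.3503919790784, 'cx': 314.05399221819255, 'cy': 240.841392686429, 'k1': -0.05389193580358692, 'xyz': array([0.42042057, 0.03886795, 1.17565741]), 'attitude': array([  5.62087286,  -0.2928515 , -89.4555707 ])} 0.9961100260416667
{'time_s': 0.1, 'joint_positions': array([-81.86357367,  33.02804384,   1.42316811,  82.38016446,
        -0.86000485,  64.68621957,  -3.23873443]), 'joint_velocities': array([ 0.0806669 , -0.04719589,  0.00568644, -0.06619864, -0.12190154,
       -0.05662367,  0.12910597]), 'joint_efforts': array([ 6.93134978e-03, -7.67310190e+01,  2.25831404e+00, -2.86604744e+01,
        1.59845705e-02,  8.66647140e-03, -3.42637748e-05]), 'eef_pos': array([0.15102437, 0.65748569, 0.23053531]), 'tcp_rot': array([-1.79916206e+02,  3.49799540e-03,  1.67062703e+02]), 'contact_force': array([ 0.060837  , -0.60187098,  0.33771652]), 'moment': array([ 0.04232385, -0.00906668,  0.04142905]), 'finger_force': 0.0, 'gripper_width': 0.08547805737318082}
```

View pics/top0.png

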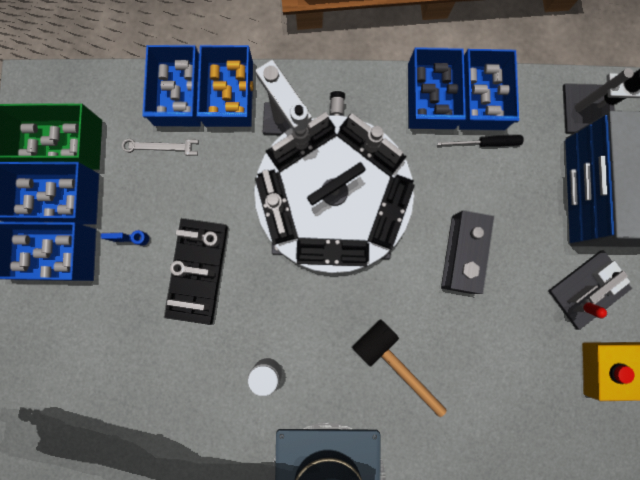

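View pics/side0.png

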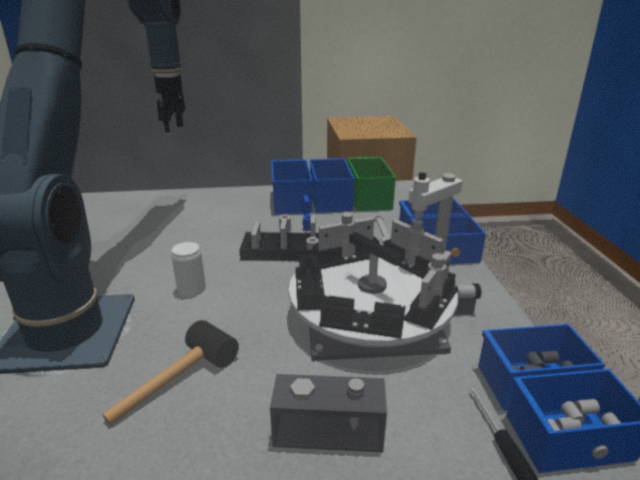

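The top view shows the dial at about (335,192). The nest facing the robot is empty, at (334,252). The tray is at (197,271): leaf A with its knuckle at (209,238), leaf B with its knuckle at (177,268), and the plain plate at (185,305). The rack has a round head at (478,232) and a hexagon bolt at (471,270). A blue look-alike leaf lies at (126,237). Next I'll enlarge these and measure heights.

Run:
```python
from h import *
T=np.load("top0.npy",allow_pickle=True).item(); S=np.load("side0.npy",allow_pickle=True).item()
a=cv2.resize(T["pixels"][210:330,95:235],None,fx=2.8,fy=2.8,interpolation=cv2.INTER_CUBIC)
b=cv2.resize(S["pixels"][190:270,235:335],None,fx=4,fy=3.0,interpolation=cv2.INTER_CUBIC)
d=cv2.resize(T["pixels"][200:300,430:510],None,fx=3,fy=3,interpolation=cv2.INTER_CUBIC)
im=np.zeros((600,800,3),np.uint8); im[:a.shape[0],:a.shape[1]]=a[:, :800]; im[:b.shape[0],400:800]=b; im[250:550,450:690]=d
cv2.imwrite("pics/crop1.png",im)
P=cloud(T)
for n,(u,v) in dict(Aplate=(187,234),Aknuc=(203,234),Bplate=(195,271),Bknuc=(171,268),plain=(185,305),pin=(478,232),bolt=(471,270),bench=(300,330),disc=(300,200),nestgap=(334,252),cross=(337,184)).items(): print(n,np.round(P[v,u],4))
Q=cloud(S)
for n,(u,v) in dict(pin=(355,384),bolt=(302,384),cross=(375,245)).items(): print('side',n,np.round(Q[v,u],4))
```

```text
Aplate [0.5393 0.3044 0.0897]
Aknuc [0.5442 0.2792 0.0477]
Bplate [0.4611 0.2857 0.0857]
Bknuc [0.4668 0.3368 0.0867]
plain [0.3888 0.3088 0.0689]
pin [ 0.5481 -0.3111  0.1039]
bolt [ 0.4684 -0.2977  0.0937]
bench [0.3338 0.0637 0.0025]
disc [0.6176 0.0656 0.0729]
nestgap [ 0.5044 -0.0083  0.0849]
cross [ 0.6322 -0.0095  0.1749]
side pin [ 0.547  -0.3136  0.1063]
side bolt [ 0.47   -0.2931  0.0944]
side cross [ 0.6357 -0.0151  0.1753]
```

View pics/crop1.png

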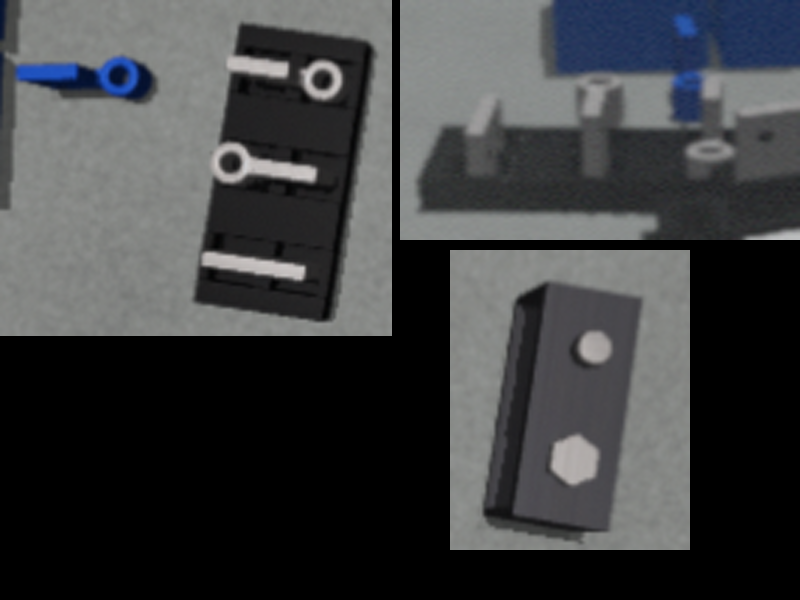

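Enlarged, leaf A at (187,234)/(209,238) has its knuckle top at about 48 mm and its plate top at 90 mm. That makes it the **low** leaf: it is steel-coloured and in the tray, unlike the blue look-alike at (126,237). Leaf B (knuckle at (177,268), 87 mm) is the **high** leaf. The round head at (478,232), about 105 mm high, is the pin. The hexagon head at (471,270) is the bolt. Now I'll measure positions precisely.

```bash
cat > meas.py <<'E'
from h import *
T=np.load("top0.npy",allow_pickle=True).item(); S=np.load("side0.npy",allow_pickle=True).item()
def comp(c,box,f,seed=None):
    u0,u1,v0,v1=box; m=np.zeros((480,640),np.uint8); m[v0:v1,u0:u1]=f[v0:v1,u0:u1]
    n,l,s,_=cv2.connectedComponentsWithStats(m); k=1+np.argmax(s[1:,4]) if seed is None else l[seed[1],seed[0]]
    return np.argwhere(l==k)[:,::-1].astype(float)
def rect(P):
    (cx,cy),(w,h),a=cv2.minAreaRect((P[:,:2]*1000).astype(np.float32)); 
    if w<h: w,h,a=h,w,a+90
    return np.round([cx,cy,w,h,(a+90)%180-90],1)
g=T["pixels"].min(2).astype(int); Z=cloud(T)[...,2]
b=(g>110)
for n,box,z in(("Aplate",(172,199,224,245),.09),("Aknuc",(200,222,226,250),.049),("B",(168,212,258,282),.09),("plain",(160,208,296,316),.07)):
    p=comp(T,box,b); P=onz(T,p,z); print(n,len(p),rect(P),"cen",np.round(P.mean(0)[:2]*1000,1))
for n,box in(("pin",(466,490,222,244)),("bolt",(458,484,258,284))):
    z=.105 if n=="pin" else .095
    p=comp(T,box,g>105); P=onz(T,p,z); e=cv2.minEnclosingCircle((P[:,:2]*1000).astype(np.float32)); print(n,len(p),np.round(e[0],1),round(e[1],1),"cen",np.round(P.mean(0)[:2]*1000,1))
p=comp(T,(290,380,140,230),(abs(Z-.175)<.012)); print("cross",len(p),rect(onz(T,p,.175)))
p=comp(T,(285,385,235,270),(abs(Z-.115)<.008)&(g<90)); print("nestblk",len(p),rect(onz(T,p,.115)))
# rim: disc outline
q=(g>150)&(abs(Z-.075)<.01); p=comp(T,(240,430,100,290),q); h=cv2.convexHull(p.astype(np.float32))[:,0]
H=onz(T,h,.075)*1000; x=H[:,0];y=H[:,1]
for _ in range(4):
    s=np.linalg.lstsq(np.c_[2*x,2*y,np.ones(len(x))],x*x+y*y,rcond=None)[0]; r=np.sqrt(s[2]+s[0]**2+s[1]**2); d=abs(np.hypot(x-s[0],y-s[1])-r); k=d<max(1.5,np.median(d)*1.5); x,y=x[k],y[k]
print("disc",np.round(s[:2],1),r,len(x))
gs=S["pixels"].min(2).astype(int)
p=comp(S,(343,370,374,394),gs>105); P=onz(S,p,.105); print("side pin",len(p),rect(P))
Q=cloud(S)
for n,box,th in(("side Bknuc top",(280,292,214,219),100),):
    pass
E
python3 meas.py
```

```text
Aplate 235 [539.9 309.7  53.4  43.  -87.9] cen [540.9 317.4]
Aknuc 111 [534.3 265.4  30.9  28.9 -88.4] cen [535.3 264.3]
B 321 [464.9 300.9  82.7  48.6 -88. ] cen [465.7 311.1]
plain 193 [390.2 308.8  79.3  10.9  82.4] cen [390.2 308.7]
pin 98 [ 548.4 -310.5] 11.7 cen [ 548.3 -310.6]
bolt 211 [ 469.3 -298. ] 18.1 cen [ 469.4 -297.8]
cross 676 [634.5  -8.  128.8  22.1 -55.3]
nestblk 345 [507.5  42.4  55.9  39.   88. ]
disc [638.6  -9.6] 119.24051658180707 6
side pin 249 [ 550.6 -307.2   39.6   31.    -6.3]
```

```bash
cat > m2.py <<'E'
from meas import *
print('-----')
g3=T["pixels"].astype(int); sat=g3.max(2)-g3.min(2)
for n,box,z,lo in(("Aplate",(172,202,224,245),.09,.075),("Aknuc",(198,222,226,250),.049,.035),("B",(166,212,258,282),.09,.07)):
    f=(abs(Z-z)<.014)&(g>125); p=comp(T,box,f); P=onz(T,p,z); print(n,len(p),rect(P),"cen",np.round(P.mean(0)[:2]*1000,1), "z",np.median(Z[p[:,1].astype(int),p[:,0].astype(int)]))
    if n=="B":
        D=P[:,:2]*1000
        e=D[D[:,1]<320]; print("  Bplate",rect(np.c_[e,e[:,:1]]/1000))
        k=D[D[:,1]>325.]; print("  Bknuc",cv2.minEnclosingCircle(k.astype(np.float32)),k.mean(0))
    if n=="Aknuc": print(cv2.minEnclosingCircle((P[:,:2]*1000).astype(np.float32)))
# nest blocks and pentagon of black blocks
f=(abs(Z-.115)<.006)&(g<90)
P=cloud(T); 
n,l,s,ce=cv2.connectedComponentsWithStats(f[:,:].astype(np.uint8))
for k in range(1,n):
    if s[k,4]>60 and 240<ce[k][0]<430: 
        p=np.argwhere(l==k)[:,::-1].astype(float); print("blk",s[k,4],np.round(ce[k]),rect(onz(T,p,.115)))
print(np.round(np.median(g[230:245,270:400])),g[200,300],g[300,300],g[225,290])
# disc: by depth, z in .06-.085 top of disc
f=(Z>.06); p=comp(T,(235,430,95,290),f); h=cv2.convexHull(p.astype(np.float32))[:,0]
cv2.imwrite("pics/dz.png",(np.clip(Z[90:300,230:440],0,.2)*1250).astype(np.uint8).repeat(3,0).repeat(3,1))
print(np.round(proj(T,[[.634,-.008,.075],[.634-.130,-.008,.085]])))
a=cv2.resize(T["pixels"][225:285,280:390],None,fx=7,fy=7,interpolation=cv2.INTER_CUBIC); cv2.imwrite("pics/nest.png",a)
E
python3 m2.py | sed -n '/-----/,$p'
```

```text
-----
Aplate 121 [541.1 305.7  46.9  11.5  82. ] cen [541.1 305.5] z 0.0894362101818269
Aknuc 100 [535.4 264.3  28.9  26.6 -89.4] cen [535.3 264.1] z 0.04862711248563223
((535.0783081054688, 264.8484191894531), 15.554134368896484)
B 235 [468.2 298.8  78.8  27.5 -89.3] cen [465.  302.7] z 0.08971054651621357
  Bplate [468.3 289.3  59.9  27.5 -89.4]
  Bknuc ((467.8277587890625, 327.44500732421875), 13.846284866333008) [468.04508016 332.52509392]
blk 188 [323. 131.] [757.8  19.3  58.1  22.  -48.2]
blk 199 [351. 132.] [760.  -45.7  56.2  28.3  51.8]
blk 259 [387. 158.] [ 716.4 -111.    87.    40.3   53. ]
blk 211 [282. 155.] [715.4 103.5  56.5  38.2 -55. ]
blk 138 [276. 182.] [647.4 116.8  55.   13.5  16.7]
blk 118 [263. 185.] [640.5 142.2  54.2  11.2  16.4]
blk 316 [400. 189.] [ 635.  -144.4   55.9   39.4  -20.2]
blk 307 [282. 227.] [554.3 102.9  56.6  38.4  16.6]
blk 305 [385. 231.] [ 547.4 -113.1   56.9   38.8  -18.6]
blk 321 [309. 249.] [507.6  42.5  55.9  39.   87.8]
blk 315 [356. 251.] [504.7 -50.4  54.   37.3 -89.5]
blk 92 [330. 468.] [64.2 -2.3 96.2 20.2 88. ]
66.0 214 133 30
[[334. 193.]
 [334. 252.]]m2.py:21: RuntimeWarning: invalid value encountered in cast
  cv2.imwrite("pics/dz.png",(np.clip(Z[90:300,230:440],0,.2)*1250).astype(np.uint8).repeat(3,0).repeat(3,1))
```

View pics/nest.png

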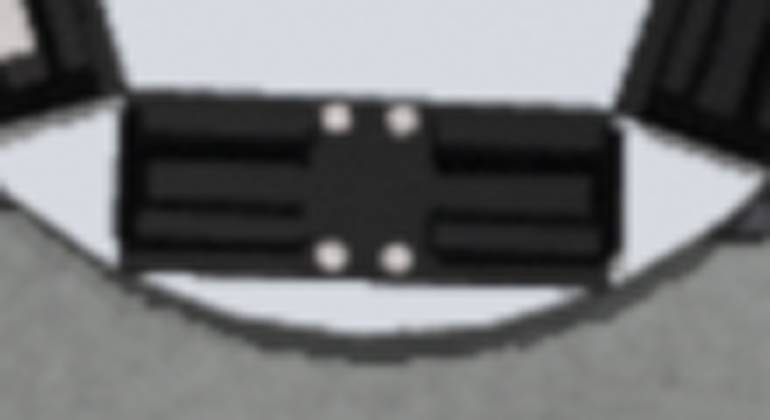

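The nest crop shows two slot blocks either side of the open middle, which is at about (332,252) in the top image, with four screws around it. I'll refine leaf B and the nest, then work out the first move.

```bash
cat >> h.py <<'E'
def go(x,y,z,yaw):
    "tool-axes shift (mm) and turn (rad) from the measured pose to world mm target"
    s=status.state(); R=Ro.from_euler('xyz',s["tcp_rot"],degrees=True).as_matrix()
    d=R.T@(np.array([x,y,z])-np.array(s["eef_pos"])*1000)
    t=-((yaw-s["tcp_rot"][2]+180)%360-180); print("shift",np.round(d,1),"turn",round(np.radians(t),3),f"({t:.1f}deg)","t",round(s["time_s"],2))
def turned(t):
    pass
E
python3 - <<'E' | sed -n '/----/,$p'
from meas import *
print('-----')
sc=np.array([(335,118),(401,121),(331,255),(396,258)])/7+[280,225]-0.5+0.5/7
for z in(.085,.115): P=onz(T,sc,z)*1000; print(z,np.round(P.mean(0),1),np.round(P[:,:2],1).tolist())
m=(g>120)&(abs(Z-.09)<.012); p=comp(T,(186,212,260,284),m); P=onz(T,p,.09); print("Bplate",rect(P),P.mean(0))
d=P[:,:2]-P[:,:2].mean(0); v=np.linalg.svd(d)[2][0]; print(np.degrees(np.arctan2(v[1],v[0])),np.round((d@v).min()*1000),np.round((d@v).max()*1000))
p=comp(T,(166,188,258,282),m); P=onz(T,p,.09); print("Bkn",rect(P), cv2.minEnclosingCircle((P[:,:2]*1000).astype(np.float32)))
# side-view cross check: project estimates
for n,q in(("A",[.5411,.3057,.09]),("Akn",[.5353,.2641,.049]),("pin",[.5483,-.3106,.105]),("bar",[.6345,-.008,.175])): print(n,np.round(proj(S,q)),np.round(proj(T,q)))
go(541,306,220,82)
E
```

```text
-----
0.085 [505.6  -3.6  85. ] [[526.8, 5.9], [526.1, -14.2], [485.2, 6.8], [484.4, -12.9]]
0.115 [503.3  -2.5 115. ] [[523.9, 6.8], [523.2, -12.7], [483.4, 7.7], [482.7, -11.5]]
Bplate [462.2 281.8  46.1  11.   82.6] [0.46226556 0.28142484 0.09      ]
-98.24193377035475 -23.0 23.0
Bkn [467.9 320.   36.1  27.6 -88.2] ((467.0310363769531, 319.9304504394531), 19.272510528564453)
A [[313. 218.]] [[186. 233.]]
Akn [[312. 239.]] [[210. 238.]]
pin [[355. 383.]] [[478. 232.]]
bar [[374. 243.]] [[336. 183.]]
shift [-458.8 -255.2   10.9] turn 1.485 (85.1deg) t 0.1
```

```bash
python3 -m creep '[[-459,-255,11,1.485],[-459,-255,11,1.485],[-459,-255,11,1.485],[-459,-255,11,1.485],[-459,-255,11,1.485],[-459,-255,11,1.485],[-459,-255,11,1.485],[-459,-255,11,1.485],[-459,-255,11,1.485],[-459,-255,11,1.485],[-459,-255,11,1.485],[-459,-255,11,1.485]]' 45 60; python3 -c "
from h import *
go(541,306,120,82); go(541,306,51,82)"
```

```text
time_s: 1.1
eef_pos: [0.5237, 0.3219, 0.2207]
tcp_rot: [-180.0, 0.0, 81.6]
contact_force: [0.7, 1.2, -0.1]
gripper_width: 0.0447
finger_force: 0.0
shift [-13.2  19.5 100.6] turn -0.006 (-0.4deg) t 1.1
shift [-13.2  19.5 169.6] turn -0.006 (-0.4deg) t 1.1
```

```bash
python3 -m creep '[[-13,19,20,-0.007],[-13,19,80,-0.007],[-13,19,80,-0.007],[-13,19,80,-0.007],[-13,19,80,-0.007]]'; python3 -c "
from h import *
go(541.1,305.7,51,82)
c=cap('top'); cv2.imwrite('pics/pre.png',cv2.resize(c['pixels'][200:290,140:250],None,fx=7,fy=6))"
```

```text
time_s: 1.52
eef_pos: [0.5391, 0.3077, 0.1402]
tcp_rot: [-179.9, 0.1, 82.4]
contact_force: [-0.1, -1.0, 0.9]
gripper_width: 0.0448
finger_force: 0.0
shift [-1.6  2.4 89.2] turn 0.007 (0.4deg) t 1.52
```

```bash
python3 -m creep '[[-1.6,2.4,30,0.005],[-1.6,2.4,60,0.005],[-1.6,2.4,80,0.005],[-1.6,2.4,89,0.005],[-1.6,2.4,89,0.005],[-1.6,2.4,89,0.005]]'; python3 -c "
from h import *
go(541.1,305.7,51,82)"
```

```text
time_s: 2.07
eef_pos: [0.5427, 0.3066, 0.0534]
tcp_rot: [179.9, -0.1, 82.1]
contact_force: [-0.2, 0.0, 0.1]
gripper_width: 0.0451
finger_force: 0.0
shift [-1.1 -1.4  2.4] turn 0.002 (0.1deg) t 2.07
```

```bash
python3 -m creep '[[-1,-1.4,2,0],[-1,-1.4,2,0],[-1,-1.4,2,0],[-1,-1.4,2,0],[-1,-1.4,2,0],[-1,-1.4,2,0],[-1,-1.4,2,0],[-1,-1.4,2,0]]' 0 60; python3 -m creep '[[0,0,-15,0],[0,0,-50,0],[0,0,-90,0],[0,0,-130,0],[0,0,-150,0],[0,0,-150,0],[0,0,-150,0],[0,0,-150,0]]'; python3 -c "
from h import *
go(506.5,40,240,88.2)
c=cap('top'); d=cap('side'); np.save('t1.npy',c,allow_pickle=True); np.save('s1.npy',d,allow_pickle=True)
cv2.imwrite('pics/l1.png',np.hstack([cv2.resize(c['pixels'][190:300,120:260],(400,314)),cv2.resize(d['pixels'][120:270,235:405],(400,314))]))"
```

```text
time_s: 2.73
eef_pos: [0.541, 0.3056, 0.0512]
tcp_rot: [179.9, -0.1, 82.1]
contact_force: [-2.0, -0.3, 8.0]
gripper_width: 0.0114
finger_force: 59.7
time_s: 3.4
eef_pos: [0.5393, 0.3051, 0.1986]
tcp_rot: [-179.9, 0.1, 82.1]
contact_force: [-0.3, -0.5, -3.0]
gripper_width: 0.0115
finger_force: 60.5
shift [-267.1    3.9  -41.1] turn -0.106 (-6.1deg) t 3.4
```

View pics/l1.png

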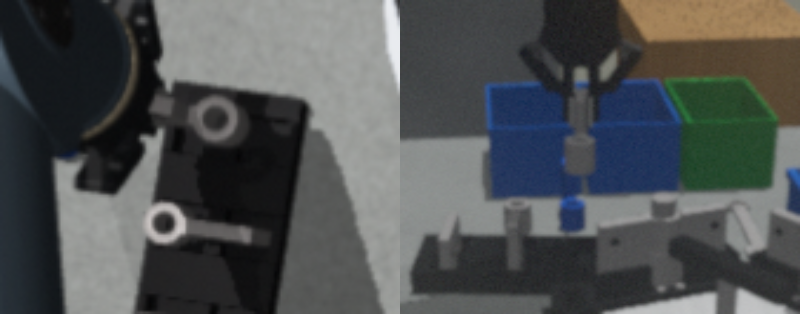

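```bash
cat > kn.py <<'E'
from h import *
import sys
def knuckle(c,exp,r=20,th=None):
    "bore centre: grey ring near expected world point exp (mm) -> hough circle in pixel, cast to its height"
    e=np.array(exp)/1000; u,v=proj(c,e)[0]; k=8; x0,y0=int(u-r),int(v-r)
    im=cv2.resize(c["pixels"][y0:y0+2*r,x0:x0+2*r],None,fx=k,fy=k,interpolation=cv2.INTER_CUBIC); gr=cv2.GaussianBlur(cv2.cvtColor(im,cv2.COLOR_BGR2GRAY),(0,0),3)
    px=16*c["fx"]/(c["xyz"][2]-e[2])/1000*k
    out=[]
    for lo,hi in((.85,1.1),(.42,.62)):
        H=cv2.HoughCircles(gr,cv2.HOUGH_GRADIENT,1,4*k,param1=80,param2=12,minRadius=int(px*lo),maxRadius=int(px*hi))
        if H is None: print("none");continue
        ctr=[k*r+k/2*0,k*r]; h=min(H[0],key=lambda h:np.hypot(h[0]-ctr[0],h[1]-ctr[1])); uv=[x0+h[0]/k-.5+.5/k,y0+h[1]/k-.5+.5/k]
        print("circ uv",np.round(uv,1),"r mm",round(h[2]/px*16,1),"world",np.round(onz(c,uv,e[2])[0]*1000,1),"expected",np.round(exp,1))
E
python3 - <<'E'
from kn import *
c=np.load('t1.npy',allow_pickle=True).item(); knuckle(c,[533.5,263.5,196.4])
c=np.load('top0.npy',allow_pickle=True).item(); knuckle(c,[535.3,264.1,49]);knuckle(c,[467.8,323.4,90])
E
python3 -m creep '[[-5,1,-42,-0.1],[-50,4,-42,-0.1],[-150,4,-42,-0.105],[-267,4,-42,-0.105],[-267,4,-42,-0.105],[-267,4,-42,-0.105],[-267,4,-42,-0.105],[-267,4,-42,-0.105],[-267,4,-42,-0.105],[-267,4,-42,-0.105]]'; python3 -c "
from kn import *
go(506.5,38.5,175,88.2)
c=cap('top'); s=status.state(); np.save('t2.npy',c,allow_pickle=True)
p=np.array(s['eef_pos'])*1000; y=np.radians(s['tcp_rot'][2]); knuckle(c,p-42*np.array([np.cos(y),np.sin(y),0])+[0,0,-2.2])"
```

```text
none
none
circ uv [209.8 238. ] r mm 15.0 world [535.3 263.7  49. ] expected [535.3 264.1  49. ]
circ uv [209.5 237.9] r mm 8.0 world [535.6 264.3  49. ] expected [535.3 264.1  49. ]
circ uv [176.6 267.5] r mm 15.6 world [467.9 324.   90. ] expected [467.8 323.4  90. ]
circ uv [177.  267.6] r mm 8.1 world [467.6 323.2  90. ] expected [467.8 323.4  90. ]
time_s: 4.33
eef_pos: [0.507, 0.0392, 0.241]
tcp_rot: [-179.9, 0.0, 88.0]
contact_force: [-0.2, 0.0, -3.3]
gripper_width: 0.0116
finger_force: 60.5
shift [-0.7 -0.4 66. ] turn -0.004 (-0.2deg) t 4.33
none
none
```

```bash
sed -i 's/param1=80,param2=12/param1=30,param2=8/' kn.py
python3 - <<'E'
from kn import *
c=np.load('t1.npy',allow_pickle=True).item(); knuckle(c,[533.5,263.5,196.4])
c=np.load('t2.npy',allow_pickle=True).item(); knuckle(c,[505.5,-2.8,239]); print(proj(c,[.5055,-.0028,.239]))
a=cv2.resize(c["pixels"][190:290,270:400],(780,600),interpolation=cv2.INTER_CUBIC); cv2.imwrite("pics/t2.png",a)
E
```

```text
circ uv [194.5 231.1] r mm 15.1 world [533.3 264.  196.4] expected [533.5 263.5 196.4]
circ uv [194.6 230.9] r mm 8.3 world [533.7 263.8 196.4] expected [533.5 263.5 196.4]
circ uv [351.1 246.8] r mm 17.0 world [502.5 -32.8 239. ] expected [505.5  -2.8 239. ]
none
[[334.69925432 244.94393047]]
```

View pics/t2.png

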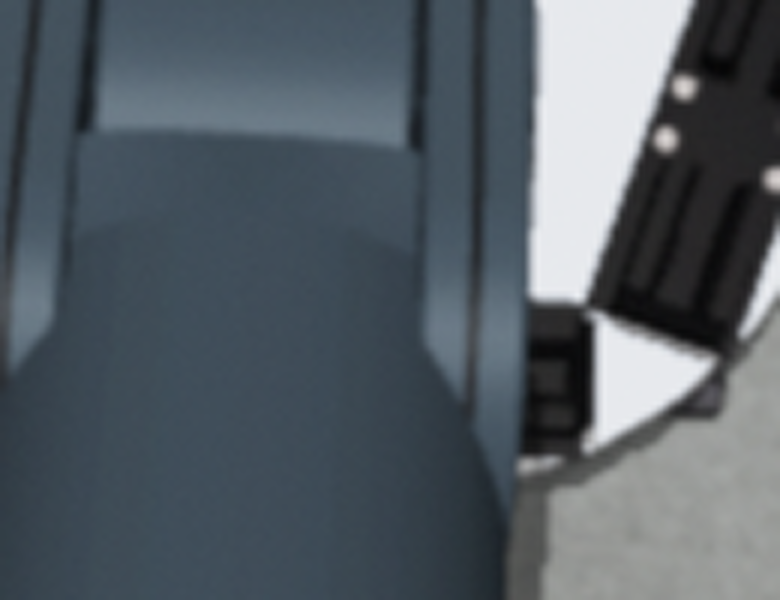

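The arm hides the nest from above in this view, but the t1 measurement put the held knuckle within 0.5 mm of the prediction. I'll lower it in stages and watch the force.

```bash
python3 -m creep '[[-0.8,-0.2,30,-0.003],[-0.8,-0.2,60,-0.003],[-0.8,-0.2,80,-0.003],[-0.8,-0.2,86,-0.003],[-0.8,-0.2,86,-0.003],[-0.8,-0.2,86,-0.003],[-0.8,-0.2,86,-0.003]]'; python3 -c "
from h import *
go(506.8,38.2,126,88.2)"
```

```text
time_s: 4.97
eef_pos: [0.5082, 0.0398, 0.1569]
tcp_rot: [179.9, -0.0, 88.3]
contact_force: [0.7, -0.2, -3.4]
gripper_width: 0.0114
finger_force: 60.3
shift [-1.7 -1.4 30.9] turn 0.002 (0.1deg) t 4.97
```

```bash
python3 -m creep '[[-1.7,-1.4,0,0],[-1.7,-1.4,6,0],[-1.7,-1.4,12,0],[-1.7,-1.4,16,0],[-1.7,-1.4,16,0],[-1.7,-1.4,16,0]]'; python3 -c "
from h import *
go(506.8,38.2,126,88.2)"
```

```text
time_s: 5.47
eef_pos: [0.5058, 0.0377, 0.1395]
tcp_rot: [-180.0, 0.0, 88.3]
contact_force: [0.5, 0.2, -3.3]
gripper_width: 0.0117
finger_force: 60.5
shift [ 0.5  1.  13.5] turn 0.001 (0.1deg) t 5.47
```

```bash
python3 -m creep '[[0.3,0.4,5,0],[0.3,0.4,10,0],[0.3,0.4,13,0],[0.3,0.4,13,0],[0.3,0.4,13,0]]'; python3 -c "
from h import *
for i in range(6): cap('side'); print(np.round(status.state()['eef_pos']*1000,1),np.round(status.state()['contact_force'],1))
go(506.8,38.2,126,88.2)"
```

```text
time_s: 5.88
eef_pos: [0.5061, 0.038, 0.1265]
tcp_rot: [-180.0, 0.0, 88.3]
contact_force: [-0.5, 0.4, -4.2]
gripper_width: 0.0112
finger_force: 60.5
[506.1  38.  126.6] [-0.  -0.1 -3.1]
[506.2  38.  126.7] [ 0.3  0.4 -3.1]
[506.2  38.  126.8] [-0.1  0.8 -3.5]
[506.2  38.  126.8] [-0.6  0.4 -3.5]
[506.2  38.  126.8] [ 0.4  0.2 -3. ]
[506.2  38.  126.8] [-0.   0.5 -4.4]
shift [0.2 0.5 0.8] turn 0.001 (0.1deg) t 6.18
```

```bash
python3 -m creep '[[0.2,0.3,1,0],[0.2,0.3,1,0],[0.2,0.3,1,0]]'; python3 -m creep '[[0,0,0,0],[0,0,0,0],[0,0,0,0],[0,0,0,0],[0,0,-40,0],[0,0,-80,0],[0,0,-115,0],[0,0,-115,0],[0,0,-115,0],[0,0,-115,0]]' 45; python3 -c "
from h import *
go(462.2,281.8,250,82)"
```

```text
time_s: 6.43
eef_pos: [0.5067, 0.0382, 0.1261]
tcp_rot: [180.0, -0.0, 88.3]
contact_force: [-1.9, 0.3, 2.8]
gripper_width: 0.0114
finger_force: 61.5
time_s: 7.27
eef_pos: [0.5062, 0.0384, 0.2405]
tcp_rot: [-180.0, -0.0, 88.3]
contact_force: [0.3, -0.5, -0.1]
gripper_width: 0.045
finger_force: 0.0
shift [242.  -51.2  -9.4] turn 0.11 (6.3deg) t 7.27
```

Released cleanly. Next I'll move over leaf B, which clears the view of the nest, and check the placed leaf.

```bash
python3 -m creep '[[242,-51,-10,0.11],[242,-51,-10,0.11],[242,-51,-10,0.11],[242,-51,-10,0.11],[242,-51,-10,0.11],[242,-51,-10,0.11],[242,-51,-10,0.11],[242,-51,-10,0.11],[242,-51,-10,0.11]]'; python3 -c "
from kn import *
go(462.2,281.8,51,82)
c=cap('top'); np.save('t3.npy',c,allow_pickle=True)
knuckle(c,[505.5,-3.8,124])
Z=cloud(c); g=c['pixels'].min(2)
f=((abs(Z[...,2]-.165)<.012)&(Z[...,0]<.54)&(Z[...,0]>.47)&(abs(Z[...,1]-.035)<.06)).astype(np.uint8); p=np.argwhere(f)[:,::-1]; P=onz(c,p,.165)*1000
print(len(p),cv2.minAreaRect(P[:,:2].astype(np.float32)),np.median(Z[...,2][f>0]))
"
```

```text
time_s: 8.02
eef_pos: [0.4623, 0.2809, 0.2494]
tcp_rot: [-179.9, 0.1, 82.0]
contact_force: [0.0, -0.6, 0.5]
gripper_width: 0.0451
finger_force: 0.0
shift [  1.4   0.  198.4] turn -0.0 (-0.0deg) t 8.02
circ uv [332.2 249.9] r mm 15.5 world [505.8  -3.  124. ] expected [505.5  -3.8 124. ]
circ uv [332.4 250.1] r mm 7.8 world [505.2  -3.2 124. ] expected [505.5  -3.8 124. ]
153 ((513.4044189453125, 56.64219284057617), (87.63396453857422, 24.64853286743164), 70.73724365234375) 0.16501871117461397
```

```bash
python3 -m creep '[[1,0,40,0],[1,0,80,0],[1,0,120,0],[1,0,150,0],[1,0,175,0],[1,0,190,0],[1,0,198,0],[1,0,198,0],[1,0,198,0],[1,0,198,0],[1,0,198,0]]'; python3 -c "
from h import *
cap('top');cap('top');go(462.2,281.8,51,82)"
```

```text
time_s: 8.98
eef_pos: [0.4637, 0.2828, 0.054]
tcp_rot: [179.9, -0.1, 82.0]
contact_force: [0.0, -0.4, -0.4]
gripper_width: 0.0448
finger_force: 0.0
shift [-1.3 -1.1  2.8] turn -0.0 (-0.0deg) t 9.08
```

```bash
python3 -m creep '[[-1.3,-1,3,0],[-1.3,-1,3,0],[-1.3,-1,3,0],[-1.3,-1,3,0],[-1.3,-1,3,0],[-1.3,-1,3,0],[-1.3,-1,3,0],[-1.3,-1,3,0]]' 0 60; python3 -m creep '[[0,0,-15,0],[0,0,-50,0],[0,0,-90,0],[0,0,-130,0],[0,0,-170,0],[0,0,-210,0],[0,0,-210,0],[0,0,-210,0],[0,0,-210,0],[0,0,-210,0]]'; python3 -c "
from kn import *
c=cap('top'); s=status.state(); np.save('t4.npy',c,allow_pickle=True)
p=np.array(s['eef_pos'])*1000; y=np.radians(s['tcp_rot'][2]); print(p); knuckle(c,p+42*np.array([np.cos(y),np.sin(y),0])+[0,0,39])
u,v=proj(c,(p+42*np.array([np.cos(y),np.sin(y),0])+[0,0,39])/1000)[0]; print(u,v)
go(504.2,-45.4,255,88.2)"
```

```text
time_s: 9.75
eef_pos: [0.4617, 0.2814, 0.0499]
tcp_rot: [-180.0, 0.0, 82.0]
contact_force: [-1.2, -1.0, 5.1]
gripper_width: 0.0113
finger_force: 59.1
time_s: 10.58
eef_pos: [0.4609, 0.2812, 0.2581]
tcp_rot: [-179.9, 0.1, 82.0]
contact_force: [-0.3, -0.4, -2.9]
gripper_width: 0.0114
finger_force: 59.8
[460.96277466 281.12619632 258.06708604]
circ uv [155.6 273.4] r mm 13.9 world [448.4 305.4 297.1] expected [466.8 322.7 297.1]
none
146.02200031670134 262.4685641425021
shift [-317.3   88.4    3.6] turn -0.108 (-6.2deg) t 10.63
```

```bash
python3 -m creep '[[-30,8,3,-0.1],[-317,88,3,-0.108],[-317,88,3,-0.108],[-317,88,3,-0.108],[-317,88,3,-0.108],[-317,88,3,-0.108],[-317,88,3,-0.108],[-317,88,3,-0.108],[-317,88,3,-0.108],[-317,88,3,-0.108],[-317,88,3,-0.108]]';  python3 -m creep '[[0,0,0,0],[0,0,30,0],[0,0,60,0],[0,0,80,0],[0,0,80,0],[0,0,80,0],[0,0,80,0]]'; python3 -c "
from h import *
cap('side');cap('side');go(504.2,-45.5,125,88.2)"
```

```text
time_s: 11.55
eef_pos: [0.5042, -0.045, 0.2557]
tcp_rot: [-179.9, 0.0, 88.1]
contact_force: [0.2, 0.8, -1.5]
gripper_width: 0.0112
finger_force: 59.5
time_s: 12.13
eef_pos: [0.5054, -0.0441, 0.1778]
tcp_rot: [179.9, -0.0, 88.2]
contact_force: [0.0, -1.0, -2.1]
gripper_width: 0.0113
finger_force: 59.4
shift [-1.2 -1.6 53.2] turn 0.0 (0.0deg) t 12.23
```

```bash
python3 -m creep '[[-1.2,-1.5,8,0],[-1.2,-1.5,16,0],[-1.2,-1.5,24,0],[-1.2,-1.5,24,0],[-1.2,-1.5,24,0]]'; python3 -c "
from h import *
cap('side');cap('side');go(504.2,-45.5,125,88.2)"
```

```text
time_s: 12.65
eef_pos: [0.5027, -0.0459, 0.1522]
tcp_rot: [-179.9, 0.0, 88.2]
contact_force: [-0.5, 0.2, -2.5]
gripper_width: 0.0113
finger_force: 59.6
shift [ 0.5  0.9 27.8] turn -0.001 (-0.0deg) t 12.75
```

```bash
python3 -m creep '[[0.4,0.8,5,0],[0.4,0.8,10,0],[0.4,0.8,15,0],[0.4,0.8,20,0],[0.4,0.8,25,0],[0.4,0.8,27,0],[0.4,0.8,27,0],[0.4,0.8,27,0]]'; python3 -c "
from h import *
cap('side');cap('side');print(status.state()['contact_force']);go(504.2,-45.5,125,88.2)"
```

```text
time_s: 13.42
eef_pos: [0.504, -0.0456, 0.1257]
tcp_rot: [-180.0, 0.0, 88.2]
contact_force: [-0.7, 0.4, -2.5]
gripper_width: 0.0113
finger_force: 59.6
[-0.25232805  0.02382035 -2.55463585]
shift [0.  0.1 0.9] turn -0.001 (-0.0deg) t 13.52
```

```bash
python3 -m creep '[[0,0,1,0],[0,0,1,0],[0,0,1,0]]'; python3 -m creep '[[0,0,0,0],[0,0,0,0],[0,0,0,0],[0,0,0,0],[0,0,-40,0],[0,0,-80,0],[0,0,-120,0],[0,0,-120,0],[0,0,-120,0],[0,0,-120,0]]' 45; python3 -c "
from h import *
go(548.3,-310.6,160,88.2)"
```

```text
time_s: 13.77
eef_pos: [0.5041, -0.0455, 0.1249]
tcp_rot: [180.0, -0.0, 88.2]
contact_force: [-0.1, -0.3, -2.9]
gripper_width: 0.0114
finger_force: 59.8
time_s: 14.6
eef_pos: [0.5038, -0.0452, 0.2447]
tcp_rot: [180.0, -0.0, 88.2]
contact_force: [-0.6, 0.7, -0.1]
gripper_width: 0.045
finger_force: 0.0
shift [-263.9   52.9   84.6] turn -0.0 (-0.0deg) t 14.6
```

```bash
python3 -m creep '[[-264,53,20,0],[-264,53,30,0],[-264,53,40,0],[-264,53,60,0],[-264,53,84,0],[-264,53,84,0],[-264,53,84,0],[-264,53,84,0],[-264,53,84,0],[-264,53,84,0],[-264,53,84,0]]'; python3 -c "
from kn import *
c=cap('top'); np.save('t5.npy',c,allow_pickle=True); d=cap('side'); np.save('s5.npy',d,allow_pickle=True)
knuckle(c,[505.5,-3.8,165]); Z=cloud(c)[...,2]
for u,v in proj(c,[[.5068,.0382,.165],[.5042,-.0458,.165],[.505,.0085,.165]]).round().astype(int): print(u,v,Z[v,u])
a=cv2.resize(c['pixels'][225:285,280:390],(400,300),interpolation=cv2.INTER_CUBIC); b=cv2.resize(d['pixels'][210:360,280:480],(400,300)); cv2.imwrite('pics/h.png',np.hstack([a,b]))
go(548.3,-310.6,87,88.2)"
```

```text
time_s: 15.52
eef_pos: [0.5486, -0.3096, 0.1605]
tcp_rot: [-180.0, -0.1, 88.2]
contact_force: [-0.7, 0.2, -0.1]
gripper_width: 0.045
finger_force: 0.0
circ uv [333.2 247.4] r mm 17.3 world [507.4  -3.3 165. ] expected [505.5  -3.8 165. ]
circ uv [332.9 248.5] r mm 7.7 world [505.2  -2.5 165. ] expected [505.5  -3.8 165. ]
312 247 0.1661858972643786
355 249 0.1642152625534945
327 249 0.16741037303780715
shift [-1.1 -0.7 74.2] turn 0.001 (0.1deg) t 15.62
```

View pics/h.png

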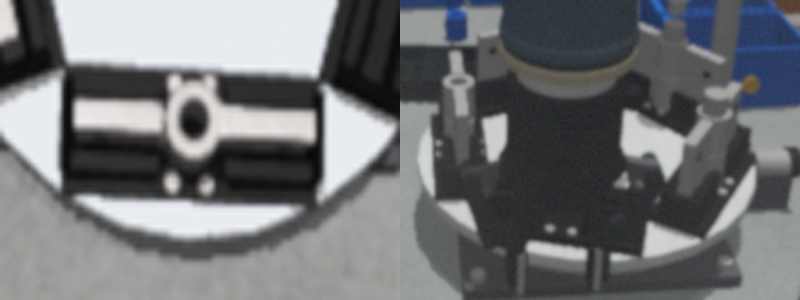

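Both leaves stand in the nest at about 165 mm, with the high knuckle's bore over the low one at about (333,248) in the top image. Now the pin.

```bash
python3 -m creep '[[-1,-0.7,20,0],[-1,-0.7,40,0],[-1,-0.7,55,0],[-1,-0.7,68,0],[-1,-0.7,72,0],[-1,-0.7,72,0],[-1,-0.7,72,0],[-1,-0.7,72,0]]'; python3 -c "
from h import *
cap('side');cap('side');go(548.3,-310.6,87,88.2)"
```

```text
time_s: 16.28
eef_pos: [0.5484, -0.3121, 0.09]
tcp_rot: [179.9, 0.0, 88.2]
contact_force: [0.6, 0.1, 0.1]
gripper_width: 0.0451
finger_force: 0.0
shift [ 1.6 -0.1  2.9] turn -0.0 (-0.0deg) t 16.38
```

```bash
python3 -m creep '[[1.4,0,2.5,0],[1.4,0,2.5,0],[1.4,0,2.5,0],[1.4,0,2.5,0],[1.4,0,2.5,0],[1.4,0,2.5,0],[1.4,0,2.5,0],[1.4,0,2.5,0]]' 0 50; python3 -m creep '[[0,0,-10,0],[0,0,-40,0],[0,0,-80,0],[0,0,-120,0],[0,0,-160,0],[0,0,-185,0],[0,0,-185,0],[0,0,-185,0],[0,0,-185,0]]'; python3 -c "
from h import *
cap('side');d=cap('side');c=cap('top'); np.save('t6.npy',c,allow_pickle=True); np.save('s6.npy',d,allow_pickle=True);go(505.3,-2.9,270,88.2); s=status.state(); p=s['eef_pos']
u,v=proj(d,p)[0].astype(int); print(u,v)
cv2.imwrite('pics/pin.png',cv2.resize(d['pixels'][max(v-40,0):v+80,u-60:u+60],(480,480)))
"
```

```text
time_s: 17.05
eef_pos: [0.548, -0.3103, 0.0866]
tcp_rot: [180.0, -0.0, 88.2]
contact_force: [-0.7, 2.1, 5.2]
gripper_width: 0.022
finger_force: 48.9
time_s: 17.8
eef_pos: [0.5473, -0.3103, 0.2706]
tcp_rot: [-179.9, -0.0, 88.2]
contact_force: [-0.3, 0.5, -1.7]
gripper_width: 0.0217
finger_force: 50.4
shift [ 3.057e+02 -5.180e+01  2.000e-01] turn -0.001 (-0.0deg) t 17.95
359 290
```

View pics/pin.png

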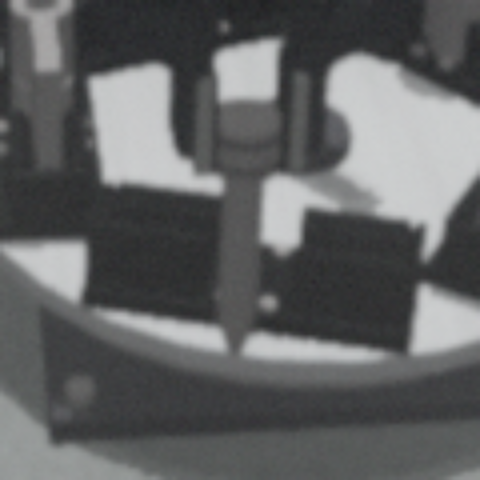

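The pin hangs straight: its slight lean matches the perspective at that spot. The tip is at about (358,337) in the side view. I'll check the tip by projection, then carry it over.

```bash
python3 -c "
from h import *
d=np.load('s6.npy',allow_pickle=True).item(); print(proj(d,[[.5473,-.3103,.193],[.5473,-.3103,.269]]))"
python3 -m creep '[[30,-5,0,0],[306,-52,0,0],[306,-52,0,0],[306,-52,0,0],[306,-52,0,0],[306,-52,0,0],[306,-52,0,0],[306,-52,0,0],[306,-52,0,0],[306,-52,0,0],[306,-52,0,0]]'; python3 -c "
from h import *
cap('side');d=cap('side');go(505.3,-2.9,255,88.2); s=status.state(); p=np.array(s['eef_pos']); np.save('s7.npy',d,allow_pickle=True)
q=p.copy(); q[2]-=.0776; b=[.5053,-.0028,.165]; print(p,proj(d,[q,b]))
u,v=proj(d,q)[0].astype(int); cv2.imwrite('pics/pin2.png',cv2.resize(d['pixels'][v-50:v+50,u-65:u+65],(780,600),interpolation=cv2.INTER_CUBIC)); print(u-65,v-50)
"
```

```text
[[356.99107901 336.179948  ]
 [359.13244955 290.579456  ]]
time_s: 18.87
eef_pos: [0.5055, -0.0038, 0.2709]
tcp_rot: [-180.0, 0.1, 88.2]
contact_force: [0.0, -0.8, -0.7]
gripper_width: 0.0218
finger_force: 50.4
shift [ 1.8 -0.4 16.1] turn -0.003 (-0.2deg) t 18.97
[ 0.50563341 -0.00472961  0.2710764 ] [[308.62699047 237.5830311 ]
 [308.53740031 249.96731266]]
243 187
```

View pics/pin2.png

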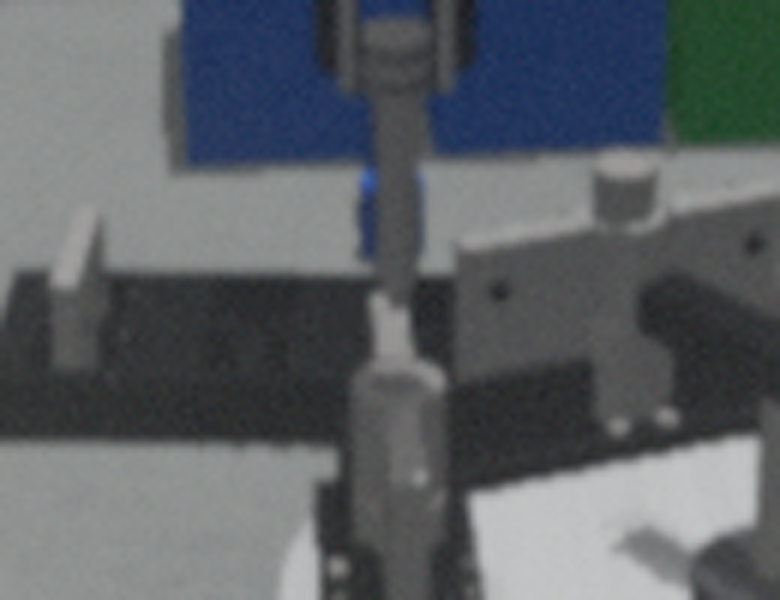

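The pin is above the knuckle: tip at about (398,300) and bore at about (398,375) in the crop, so they are aligned sideways. Now I'll lower it in stages.

```bash
python3 -m creep '[[1.5,-0.3,8,0],[1.5,-0.3,16,0],[1.5,-0.3,20,0],[1.5,-0.3,20,0],[1.5,-0.3,20,0]]'; python3 -c "
from h import *
cap('side');cap('side');go(505.3,-2.9,240,88.2)"
```

```text
time_s: 19.38
eef_pos: [0.5051, -0.0019, 0.2509]
tcp_rot: [-179.9, 0.0, 88.1]
contact_force: [-0.3, -0.5, -0.8]
gripper_width: 0.0218
finger_force: 50.4
shift [-1.1 -0.2 11.4] turn -0.001 (-0.0deg) t 19.48
```

```bash
python3 -m creep '[[-1,-0.2,5,0],[-1,-0.2,10,0],[-1,-0.2,15,0],[-1,-0.2,20,0],[-1,-0.2,20,0],[-1,-0.2,20,0]]'; python3 -c "
from h import *
cap('side');cap('side');print(status.state()['contact_force']);go(505.3,-2.9,167,88.2)"
```

```text
time_s: 19.98
eef_pos: [0.5049, -0.0026, 0.2309]
tcp_rot: [-180.0, 0.0, 88.2]
contact_force: [-0.8, 0.2, -0.8]
gripper_width: 0.0221
finger_force: 50.4
[-0.99588329 -0.08247316 -0.80781845]
shift [-0.3  0.  64.4] turn -0.001 (-0.0deg) t 20.08
```

```bash
python3 -m creep '[[-0.2,0,6,0],[-0.2,0,12,0],[-0.2,0,18,0],[-0.2,0,24,0],[-0.2,0,30,0],[-0.2,0,30,0]]'; python3 -m creep '[[0,0,5,0],[0,0,10,0],[0,0,15,0],[0,0,20,0],[0,0,20,0]]'; python3 -c "
from h import *
cap('side');cap('side');print(status.state()['contact_force']);go(505.3,-2.9,167,88.2)"
```

```text
time_s: 20.58
eef_pos: [0.5045, -0.0027, 0.1999]
tcp_rot: [-179.9, 0.0, 88.2]
contact_force: [-0.9, -0.3, -1.9]
gripper_width: 0.0218
finger_force: 50.4
time_s: 21.0
eef_pos: [0.5047, -0.0027, 0.1803]
tcp_rot: [-179.9, 0.0, 88.2]
contact_force: [-0.6, -0.2, -0.9]
gripper_width: 0.0218
finger_force: 50.4
[ 0.95551517 -0.30519472 -0.29571387]
shift [-0.1  0.2 14.2] turn -0.001 (-0.0deg) t 21.1
```

```bash
python3 -m creep '[[0,0,5,0],[0,0,10,0],[0,0,13,0],[0,0,13,0],[0,0,13,0]]'; python3 -m creep '[[0,0,0,0],[0,0,0,0],[0,0,0,0],[0,0,0,0],[0,0,-5,0],[0,0,-20,0],[0,0,-40,0],[0,0,-40,0],[0,0,-40,0]]' 45; python3 -c "
from h import *
c=cap('top');d=cap('side');go(505.3,-2.9,230,88.2);Q=cloud(d); 
for z in(.185,.19):
  u,v=proj(d,[.505,-.003,z])[0].round().astype(int); print(Q[v-3:v+5:2,u].round(3).tolist())"
```

```text
time_s: 21.52
eef_pos: [0.505, -0.0028, 0.1681]
tcp_rot: [-180.0, 0.0, 88.2]
contact_force: [-0.2, -0.4, -1.7]
gripper_width: 0.0219
finger_force: 50.4
time_s: 22.27
eef_pos: [0.5058, -0.0028, 0.2094]
tcp_rot: [179.9, -0.0, 88.2]
contact_force: [0.6, 0.3, -0.0]
gripper_width: 0.045
finger_force: 0.0
shift [ -0.2   0.4 -21.9] turn -0.0 (-0.0deg) t 22.37
[[0.508, 0.046, 0.166], [0.505, 0.002, 0.185], [0.504, -0.008, 0.185], [0.504, -0.011, 0.183]]
[[0.509, 0.057, 0.166], [0.508, 0.046, 0.166], [0.505, 0.002, 0.185], [0.504, -0.008, 0.185]]
```

The pin head's top reads 185 mm, so it is home and released. Next is the crossbar: I'll twist it at its middle, where yaw 124.5° becomes 52.5° after the click.

```bash
python3 -m creep '[[0,0,-20,0],[0,0,-45,-0.1],[0,0,-45,-0.2],[0,0,-45,-0.3],[0,0,-45,-0.4],[0,0,-45,-0.634],[0,0,-45,-0.634],[0,0,-45,-0.634],[0,0,-45,-0.634]]' 60; python3 -c "
from h import *
go(634.8,-7.7,230,124.5)"
```

```text
time_s: 23.12
eef_pos: [0.5048, -0.0029, 0.2527]
tcp_rot: [-179.9, -0.0, 124.3]
contact_force: [0.3, 0.6, 0.3]
gripper_width: 0.0598
finger_force: 0.0
shift [-77.2 104.7  22.6] turn -0.004 (-0.2deg) t 23.12
```

```bash
python3 -m creep '[[-20,26,0,0],[-40,52,0,0],[-60,80,0,0],[-77,105,0,0],[-77,105,10,0],[-77,105,20,0],[-77,105,20,0]]'; python3 -c "
from h import *
c=cap('top'); np.save('t8.npy',c,allow_pickle=True)
cap('side');go(634.8,-7.7,151,124.5)"
```

```text
time_s: 23.7
eef_pos: [0.6334, -0.0067, 0.2303]
tcp_rot: [-179.7, -0.1, 124.4]
contact_force: [-1.0, 0.8, -0.1]
gripper_width: 0.0596
finger_force: 0.0
shift [-1.3  0.3 81.8] turn -0.002 (-0.1deg) t 23.8
```

```bash
python3 -m creep '[[-1.3,0.3,20,0],[-1.3,0.3,40,0],[-1.3,0.3,60,0],[-1.3,0.3,74,0],[-1.3,0.3,80,0],[-1.3,0.3,80,0],[-1.3,0.3,80,0],[-1.3,0.3,80,0]]'; python3 -c "
from h import *
cap('side');cap('side');go(634.8,-7.7,151,124.5); print(status.state()['contact_force'])"
```

```text
time_s: 24.47
eef_pos: [0.6369, -0.0078, 0.1548]
tcp_rot: [179.9, 0.1, 124.5]
contact_force: [0.4, 0.0, -0.2]
gripper_width: 0.0602
finger_force: 0.0
shift [ 1.2 -1.7  3.6] turn -0.0 (-0.0deg) t 24.57
[ 0.24329359  0.32872465 -0.01574589]
```

Now I'll close on the bar, with a small correction.

```bash
python3 -m creep '[[1,-1.5,3.5,0],[1,-1.5,3.5,0],[1,-1.5,3.5,0],[1,-1.5,3.5,0],[1,-1.5,3.5,0],[1,-1.5,3.5,0],[1,-1.5,3.5,0],[1,-1.5,3.5,0]]' 0 70; python3 -c "
from h import *
cap('side');cap('side');s=status.state();go(634.8,-7.7,151,124.5); print(s['contact_force'],s['moment'],s['gripper_width'])"
```

```text
time_s: 25.23
eef_pos: [0.6353, -0.0071, 0.1502]
tcp_rot: [179.9, 0.0, 124.5]
contact_force: [3.3, 4.2, 2.3]
gripper_width: 0.019
finger_force: 69.1
shift [-0.2 -0.7 -0.8] turn 0.0 (0.0deg) t 25.33
[3.91874424 3.18793604 2.24091384] [ 0.52539075 -0.50891394 -0.14915511] 0.01872467714187733
```

```bash
python3 -m creep '[[0,0,0,0.02],[0,0,0,0.05],[0,0,0,0.09],[0,0,0,0.13],[0,0,0,0.17],[0,0,0,0.21],[0,0,0,0.25],[0,0,0,0.29],[0,0,0,0.33],[0,0,0,0.36],[0,0,0,0.38],[0,0,0,0.38]]'; python3 -c "
from h import *
c=cap('top');s=status.state();print(s['contact_force'],s['moment'],s['gripper_width'],s['tcp_rot'],s['joint_positions'])
g=c['pixels'].min(2); cv2.imwrite('pics/turn.png',cv2.resize(c['pixels'][90:290,230:440],(630,600)))"
```

```text
time_s: 26.33
eef_pos: [0.6354, -0.0068, 0.1502]
tcp_rot: [179.9, -0.0, 102.7]
contact_force: [4.5, 3.3, 2.0]
gripper_width: 0.0186
finger_force: 69.9
[4.88611766 3.88088649 1.70723951] [ 0.78165002 -0.88276933  0.0209007 ] 0.01849033640562311 [ 1.79893264e+02 -1.47649758e-02  1.02730557e+02] [-18.05792541  36.02190709  24.15642799  95.23732038 -17.72376192
  52.45184029  25.60757263]
```

View pics/turn.png

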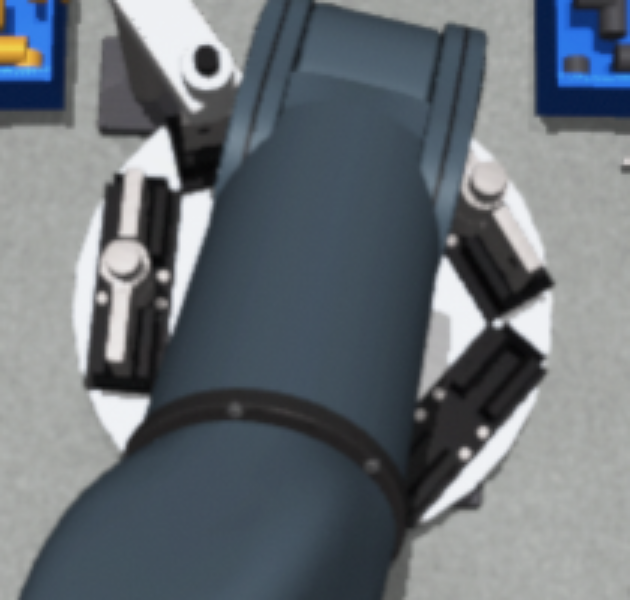

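The dial is turning clockwise under the arm. The loaded side is hidden, the three finished hinges have moved on, and the wrist stays clear of the spindle at (205,60) in the crop. I'll continue.

```bash
python3 -m creep '[[0,0,0,0.02],[0,0,0,0.06],[0,0,0,0.10],[0,0,0,0.14],[0,0,0,0.18],[0,0,0,0.22],[0,0,0,0.26],[0,0,0,0.30],[0,0,0,0.34],[0,0,0,0.38],[0,0,0,0.42],[0,0,0,0.44]]'; python3 -m creep '[[0,0,0,0.02],[0,0,0,0.06],[0,0,0,0.10],[0,0,0,0.14],[0,0,0,0.18],[0,0,0,0.22],[0,0,0,0.26],[0,0,0,0.30],[0,0,0,0.34],[0,0,0,0.37],[0,0,0,0.39],[0,0,0,0.39]]'; python3 -c "
from h import *
cap('top');go(634.8,-7.7,151,52.5);s=status.state();print(s['contact_force'],s['moment'],s['gripper_width'],s['tcp_rot'])"
```

```text
time_s: 27.38
eef_pos: [0.6358, -0.0068, 0.1502]
tcp_rot: [179.9, -0.1, 77.5]
contact_force: [5.9, 3.1, 0.6]
gripper_width: 0.0186
finger_force: 69.9
time_s: 28.38
eef_pos: [0.6361, -0.0069, 0.1502]
tcp_rot: [179.9, -0.1, 55.1]
contact_force: [7.2, 4.3, 0.5]
gripper_width: 0.0186
finger_force: 69.7
shift [-1.3 -0.6 -0.8] turn 0.045 (2.6deg) t 28.43
[ 6.21854407  3.87152759 -0.58778369] [ 0.8265811  -1.4004473  -0.99171072] 0.01860969433099516 [ 1.79882841e+02 -1.28341873e-01  5.50994297e+01]
```

```bash
python3 -m creep '[[0,0,0,0.015],[0,0,0,0.03],[0,0,0,0.043],[0,0,0,0.043],[0,0,0,0.043],[0,0,0,0.043]]'; python3 -m creep '[[0,0,0,0],[0,0,0,0],[0,0,0,0],[0,0,0,0],[0,0,0,0],[0,0,-20,0],[0,0,-50,0],[0,0,-90,0],[0,0,-120,0],[0,0,-120,0]]' 60;  python3 -c "
from h import *
go(450,-150,320,52.5)"
```

```text
time_s: 28.93
eef_pos: [0.6361, -0.007, 0.1502]
tcp_rot: [179.9, -0.1, 52.6]
contact_force: [7.6, 4.1, -0.3]
gripper_width: 0.0189
finger_force: 69.7
time_s: 29.77
eef_pos: [0.6367, -0.0092, 0.2764]
tcp_rot: [179.6, -0.3, 52.7]
contact_force: [0.6, -0.6, 0.4]
gripper_width: 0.0601
finger_force: 0.0
shift [-225.   -62.7  -45.2] turn 0.003 (0.2deg) t 29.77
```

```bash
python3 -m creep '[[-40,-12,-15,0],[-80,-24,-30,0],[-120,-36,-45,0],[-160,-48,-45,0],[-200,-60,-45,0],[-225,-63,-45,0],[-225,-63,-45,0],[-225,-63,-45,0],[-225,-63,-45,0]]'; python3 -c "
from h import *
c=cap('top');d=cap('side'); np.save('t9.npy',c,allow_pickle=True)
Z=cloud(c)
m=((abs(Z[...,2]-.175)<.009)&(np.hypot(Z[...,0]-.6348,Z[...,1]+.0077)<.075)).astype(np.uint8); n,l,s,_=cv2.connectedComponentsWithStats(m); k=1+np.argmax(s[1:,4]); p=np.argwhere(l==k)[:,::-1]; P=onz(c,p,.175)[:,:2]*1000; print(cv2.minAreaRect(P.astype(np.float32)))
v=np.linalg.svd(P-P.mean(0),full_matrices=False)[2][0]; print('bar angle',np.degrees(np.arctan2(v[1],v[0]))%180)
T=np.load('top0.npy',allow_pickle=True).item(); Z=cloud(T); m=((abs(Z[...,2]-.175)<.009)&(np.hypot(Z[...,0]-.6348,Z[...,1]+.0077)<.075)); P=onz(T,np.argwhere(m)[:,::-1],.175)[:,:2]; v=np.linalg.svd(P-P.mean(0),full_matrices=False)[2][0]; print('start',np.degrees(np.arctan2(v[1],v[0]))%180)
cv2.imwrite('pics/end.png',np.hstack([cv2.resize(c['pixels'][90:290,230:440],(400,380)),cv2.resize(d['pixels'][170:370,280:490],(400,380))]))"
```

```text
time_s: 30.52
eef_pos: [0.4484, -0.1481, 0.3149]
tcp_rot: [180.0, -0.1, 52.7]
contact_force: [0.9, 0.7, 0.7]
gripper_width: 0.06
finger_force: 0.0
((635.1318359375, -8.172523498535156), (129.77780151367188, 21.155115127563477), 52.237144470214844)
bar angle 52.156055660444665
start 124.78998652068448
```

View pics/end.png

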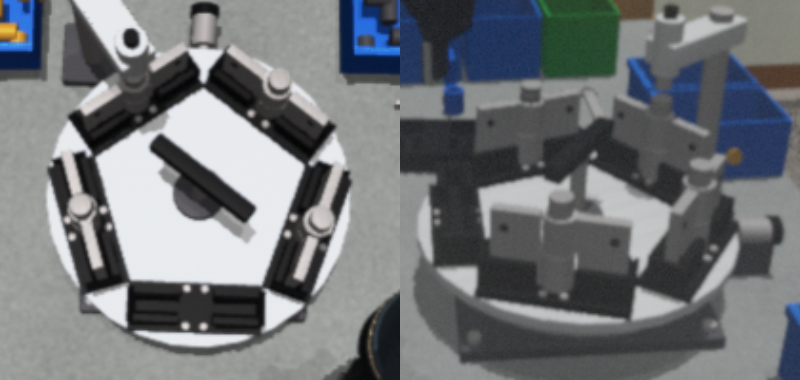

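The bar went from 124.8° to 52.2°, one click (72.6°). The new hinge stands complete in the left nest at (80,210), pin seated, and the robot is clear of everything. Handing in.

```bash
python3 -m creep '[[0,0,0,0],[0,0,0,0],[0,0,0,0]]'; python3 -c "
from h import *
print(manip.close_job())"
```

```text
time_s: 30.87
eef_pos: [0.4484, -0.1482, 0.3146]
tcp_rot: [-180.0, 0.0, 52.7]
contact_force: [-0.2, -0.4, 0.5]
gripper_width: 0.0599
finger_force: 0.0
the job is handed in; nothing more can be done
None
```

The hinge is built with its pin home, the dial measured 72.6° clockwise (one click), and the job was handed in at about 31 s; no verdict came back.

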